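Change the splicing block on the slide rail

ROBOT

A 7-joint arm with a two-finger parallel gripper is mounted at the origin on the work surface. World frame = base frame: x ahead of the robot, y to its left, z up, the work surface at z = 0. Lengths are in m, angles in rad, forces in N, time in s.
With the tool pointing down it reaches from about 0.35 to 0.9 m from the base axis. Payload 19.9 kg.
Tool frame: the origin (TCP) lies midway between the tips of the shut fingers; the grasp point (between the pads) lies 19 mm behind it; z points along the fingers, y is the direction in which the jaws open and shut (so a half turn about z gives the same grasp; the last joint's range is limited). The gripper opens to 94 mm and grips with 3 to 60 N. Pads are 16 mm wide; open, the fingers measure 119 mm over their backs; the gripper's body (75 mm by 177 mm) begins 78 mm behind the grasp point.
Start: joints at [1.151, 0.417, -0.01, 1.614, 0.005, 1.111, -0.053], TCP at [0.231, -0.581, 0.205] pointing down, gripper open.
Joint ranges: [-2.81, 2.81], [-0.39, 2.02], [-1.27, 1.25], [0.06, 2.57], [-1.19, 4.33], [0.19, 2], [-2.82, 2.82]. Speed limits (rad/s): [1.89, 1.89, 2.39, 2.39, 3.01, 3.01, 3.01].

INTERFACE

Orientations are given as a 3x3 rotation matrix whose columns are the frame's x, y, z axes.
In Python, from station import bot gives the robot as it stands.
- The arm moves only by the shell command python3 -m creep 'ROWS' [FORCE]. ROWS is JSON, a list of rows, each a list of 7 numbers: the turn, a rotation vector about the tool's x, y, z in rad, then the shift along the tool's x, y, z in cm, then the opening, from 0 (shut) to 1 (fully open). In form: [[rx, ry, rz, x, y, z, fingers], ...]. A call has exactly 10 rows; each row is the pose to reach, as a shift and turn from the pose commanded when the call began, along the tool's axes at that moment; what a row does not reach only later rows make up. A row lasts 1/10 s, in which the tool goes at most 50 mm and 8.59 degrees, less where a joint would pass 70% of its speed; a pose out of reach is approached as far as the arm can. A call with a gripper value outside its range is refused whole. The fingers move at their own pace and stop on an object; FORCE is the grip in N (left out, the last holds). Time passes only in rows, so rows that repeat a pose let the fingers close, or fill a call up. It gives the time, the measured TCP pose, the force and the opening at its end, in the units of the state.
- bot.read_state(): the state, without advancing time (a new reading comes with each control period).
- bot.read_camera(name): name is "scene" or "side" or "wrist"; returns a dict with "pixels" (400x640x3 uint8, red, green, blue), "depth" (400x640 float32, m along the optical axis (not along the pixel's ray), 0 where there is no reading), "mtx" (3x3 intrinsics, pixels), "R" (3x3) and "t" (3): a world point X has camera coordinates R X + t. Camera axes: x right, y down, z forward; pixel columns grow to the right and rows downward; lengths in m; the calibration is good to about 2 mm. The wrist camera is an equidistant fisheye: a pixel r from the principal point sees the ray r / f radians off the axis. A picture is of the moment at which its call begins.
- bot.job_done(): hands the job in, once; it reports no verdict.
The state is a dict: "time_s": time; "q": joint angles; "dq": joint speeds; "joint_efforts": joint torques, N m; "tool_pos": TCP position; "eef_rot": TCP orientation; "ft_force": force on the tool from outside, world axes, zero at the start; "moment": the same for the moment, N m; "opening": finger opening in m.
Only numpy, scipy, OpenCV 4.12 (cv2) and the standard library are available. Lean on these libraries where they do the work, as an engineer would, in place of code of your own. Each camera call takes 0.05 s, during which the arm holds its last target. There are 200 camera calls.

TASK

The splicing block on the slide rail is being changed. Take the long aluminium block out of the holder and lay it, without dropping it, flat in its own wooden slot (the long one, whose tag has two round marks like the block). Then carry the short block over the steel dust fence and finish while still holding it level and still about 10 mm above the top edges of the holder's cheeks, centred on the holder and lined up with it, touching neither holder nor rail, and leave everything else on the counter undisturbed.

Things in the scene. Friction and masses are not known exactly. Their poses are not given: they have to be found in the camera images.
- long_block: Bare aluminium splicing block, 110 long (its x) x 32 wide (y) x 36 high (z) mm, about 0.3 kg, with a groove along its top and two round dark marks near one end. Starts in the holder's channel. Origin: centre of its underside. Either end may point either way.
- short_block: Bare aluminium splicing block, 70 long (its x) x 32 wide (y) x 36 high (z) mm, about 0.2 kg, grooved top, one round dark mark. Starts flat on the bare counter on the other side (left, +y) of the fence from the rail. Origin: centre of its underside.
- holder: Stainless block holder on the slide rail: an open-ended channel running along its x (the rail's direction), 100 mm long and 50 mm wide outside, with a flat floor and two cheeks 8 mm high and 38 mm apart inside. Origin: centre of the channel floor, 32 mm above the counter; z up. It is clamped at some place along the rail and does not move.
- slot_long: Wooden storage slot of the long block, fixed to the counter: an open-topped pocket 118 (its x) x 40 (y) mm inside, floor 5 mm thick, walls 8 mm thick rising 8 mm above the floor (rim 13 mm above the counter), and a white tag with two round marks at its +x end. Origin: centre of its underside, on the counter.
- slot_short: The other wooden slot, fixed: same make, pocket only 78 x 40 mm, tag with one round mark; stays empty. Origin: centre of its underside. The two slots swap places from run to run.
- rail: Stainless slide rail fixed to the counter, 340 long (its x) x 44 wide x 24 high (end stops) mm. Origin: centre of its underside.
- fence: Upright stainless dust fence fixed to the counter between the slots and the rail: a plate 300 long (its x) x 5 thick (y) mm, top edge 90 mm above the counter. Origin: on the counter below its centre.
- hub: Copper reel hub lying flat, 76 mm across, 28 high, loose. Origin: centre of its underside.
- core_a: Blue plastic core lying flat, ring 52 mm across, 16 high, loose, beyond the rail. Origin: centre of its underside.
- core_b: A second identical blue plastic core, loose, beyond the fence. Origin: centre of its underside.
- pencil_cup: Glazed terracotta pencil cup, 74 mm across, 95 high, with pencils fixed in it up to 155 mm, loose. Origin: centre of its underside.
- magnifier: Nickel bench magnifier, about 215 mm high with a 92 mm lens ring, loose. Origin: on the counter, 30 mm to its own -x side of the base disc's centre.
- dispenser: Grey tape dispenser 110 x 45 x 70 mm, loose. Origin: centre of its underside.
Mind the look-alikes: they are no part of the job. What is shaped like the short_block but purple or yellow is not meant.

How it is judged:
By the outcome, as a careful person would: the job done as asked, in the order asked, and still so for the second after the job is handed in, while the arm keeps its last pose, push and grip.
It also fails if it takes over 64 s, if anything falls off the work surface, if the arm or the gripper's body presses on something with over 40 N, if the wrist force passes 120 N, or if a joint passes its speed limit or range.

## Working session

There is one attempt and no reset: what is moved stays moved. The work goes in short steps, Python scripts to look and compute and a shell command to move; the robot and the scene stay as the last step left them, time stands still between calls to the robot, and variables do not carry over. Pictures are saved under pics/ and viewed, about 8 in all and at most 12, crops included, and the job is handed in when it is done.

```bash
mkdir -p pics; ls
python3 - <<'E'
from station import bot
import cv2,numpy as np
s=bot.read_state();print(s['time_s'],s['tool_pos'],s['eef_rot'],s['opening'])
for n in ('scene','side'):
    c=bot.read_camera(n);np.savez('cam_'+n,**c)
    cv2.imwrite(f'pics/{n}0.png',c['pixels'][:,:,::-1]);print(n,c['mtx'],c['R'],c['t'])
E
```

```text
pics
0.0 [ 0.23097189 -0.58034201  0.20482622] [[ 9.29109147e-01  3.69805239e-01 -5.26294825e-04]
 [ 3.69805607e-01 -9.29108461e-01  1.13176814e-03]
 [-7.04511852e-05 -1.24616291e-03 -9.99999221e-01]] 0.09398933690879473
scene [[440.53684071   0.         322.3720298 ]
 [  0.         440.53684071 199.93397556]
 [  0.           0.           1.        ]] [[ 0.43268194  0.90143373  0.01426799]
 [ 0.66708862 -0.30947187 -0.67765769]
 [-0.60644795  0.30272825 -0.73523907]] [-0.30326036 -0.31758797  1.62029889]
side [[375.55818371   0.         317.91486458]
 [  0.         375.55818371 202.27126405]
 [  0.           0.           1.        ]] [[-0.76882021 -0.63920634  0.01818652]
 [-0.46771753  0.5427089  -0.69764415]
 [ 0.43606857 -0.54486907 -0.71621358]] [0.45533748 0.26808425 0.75522233]
```

View pics/scene0.png

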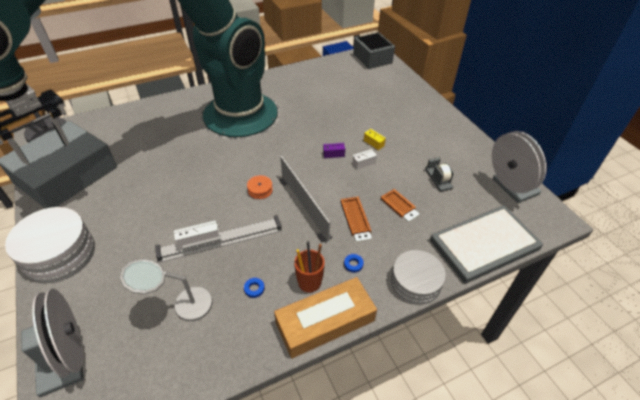

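View pics/side0.png

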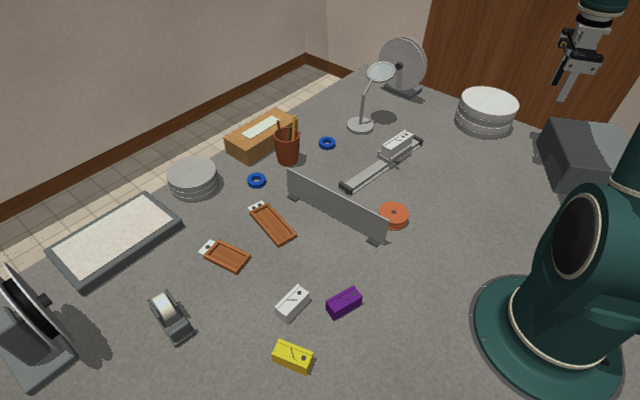

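The scene view shows the long block in the holder at (197,235), slot_long (two-mark tag) at (355,217) and the short block at (365,158). The side view shows them at (397,147), (272,222) and (292,302). The fence lies between the rail and the slots, and the magnifier is near the rail.

```bash
cat > h.py <<'E'
import numpy as np,cv2
def cloud(c):
    v,u=np.mgrid[0:400,0:640]; d=c['depth']; K=c['mtx']
    P=np.stack([(u-K[0,2])/K[0,0]*d,(v-K[1,2])/K[1,1]*d,d],-1)
    W=(P-c['t'])@c['R']; W[d==0]=np.nan; return W
def rays(c,uv,z):
    K=c['mtx'];uv=np.asarray(uv,float).reshape(-1,2)
    r=np.c_[(uv-K[:2,2])/[K[0,0],K[1,1]],np.ones(len(uv))]@c['R'];o=-c['R'].T@c['t']
    return o+r*((z-o[2])/r[:,2])[:,None]
def rect(p):
    (x,y),(w,h),a=cv2.minAreaRect(p[:,:2].astype(np.float32)*1000)
    if w<h: w,h,a=h,w,a+90
    return 'c=(%.1f,%.1f) %.1fx%.1f yaw=%.1f'%(x,y,w,h,(a+90)%180-90)
E
python3 - <<'E'
from h import *
rois={'scene':dict(long=(165,215,225,260),short=(348,145,382,170),slotL=(335,190,375,245),rail=(150,210,290,262),fence=(275,150,335,240),cup=(290,240,330,295),mag=(115,255,215,325),hub=(240,170,280,200)),
'side':dict(long=(375,125,418,162),short=(270,280,314,325),slotL=(244,195,302,248),rail=(335,125,430,200),fence=(282,165,395,248),cup=(270,112,305,168),mag=(340,55,402,138),hub=(375,198,412,235))}
zr=dict(long=(.06,.075),short=(.03,.045),slotL=(.009,.02),rail=(.012,.05),fence=(.06,.1),cup=(.06,.2),mag=(.15,.25),hub=(.02,.035))
for n in rois:
    c=dict(np.load(f'cam_{n}.npz'));W=cloud(c)
    for k,(a,b,e,f) in rois[n].items():
        w=W[b:f,a:e].reshape(-1,3);m=(w[:,2]>zr[k][0])&(w[:,2]<zr[k][1]);p=w[m]
        if len(p)>5: print(n,k,len(p),'z med %.3f max %.3f'%(np.median(p[:,2]),p[:,2].max()),rect(p))
    # slot by colour at rim height
    hsv=cv2.cvtColor(c['pixels'],cv2.COLOR_RGB2HSV)
    a,b,e,f=rois[n]['slotL'];m=((hsv[...,0]<16)&(hsv[...,1]>120)).astype(np.uint8)
    mm=m*0;mm[b:f,a:e]=m[b:f,a:e]
    y,x=np.nonzero(mm);print(n,'slot colour',rect(rays(c,np.c_[x,y],.013)))
    # tag
    m=(hsv[...,1]<60)&(hsv[...,2]>190);mm=m&False;mm[b:f,a:e]=m[b:f,a:e];y,x=np.nonzero(mm);print('tag',rays(c,np.c_[x,y],.01).mean(0))
E
```

```text
scene long 492 z med 0.067 max 0.074 c=(528.8,-289.5) 110.0x38.5 yaw=84.5
scene short 181 z med 0.036 max 0.043 c=(426.1,281.8) 72.9x36.2 yaw=88.6
scene slotL 353 z med 0.013 max 0.019 c=(628.0,143.6) 162.8x57.6 yaw=-13.2
scene rail 1266 z med 0.019 max 0.050 c=(535.1,-233.9) 339.9x54.2 yaw=85.0
scene fence 489 z med 0.081 max 0.096 c=(521.1,24.7) 299.4x7.6 yaw=3.3
scene cup 753 z med 0.086 max 0.157 c=(784.8,-72.5) 116.0x73.7 yaw=-14.3
scene mag 1255 z med 0.174 max 0.191 c=(694.7,-426.4) 86.7x86.1 yaw=36.5
scene hub 378 z med 0.029 max 0.035 c=(399.2,-68.7) 78.3x72.7 yaw=-23.5
scene slot colour c=(619.2,143.7) 135.8x57.3 yaw=-13.3
tag [0.6971117  0.12638189 0.01      ]
side long 302 z med 0.066 max 0.069 c=(532.1,-287.2) 111.6x34.9 yaw=83.5
side short 523 z med 0.034 max 0.039 c=(427.2,283.8) 71.0x33.4 yaw=-90.0
side slotL 406 z med 0.012 max 0.018 c=(608.9,108.4) 138.6x135.4 yaw=76.9
side rail 1047 z med 0.017 max 0.050 c=(612.8,-231.9) 341.8x233.0 yaw=-89.7
side fence 1063 z med 0.078 max 0.092 c=(522.2,26.9) 300.0x8.9 yaw=3.3
side cup 745 z med 0.080 max 0.155 c=(817.8,-107.2) 211.9x80.0 yaw=-43.5
side mag 506 z med 0.171 max 0.189 c=(721.7,-481.3) 232.2x87.3 yaw=-67.1
side hub 533 z med 0.027 max 0.034 c=(391.1,-45.8) 121.7x75.3 yaw=-62.4
side slot colour c=(615.1,149.5) 139.2x57.8 yaw=-12.8
tag [0.69597108 0.13159363 0.01      ]
```

```bash
cat >> h.py <<'E'
def go(x,y,z,yaw,s):
    """totals for a move to TCP x,y,z (mm), tool pointing down, tool y axis at yaw (deg) (or +180)"""
    from scipy.spatial.transform import Rotation as Ro
    R=np.array(s['eef_rot']);p=np.array(s['tool_pos'])
    for a in (yaw,yaw+180):
        a=np.radians(a);ty=np.array([np.cos(a),np.sin(a),0]);tz=np.array([0,0,-1.]);T=np.c_[np.cross(ty,tz),ty,tz]
        print('turn',Ro.from_matrix(R.T@T).as_rotvec().round(3),'shift cm',(R.T@(np.array([x,y,z])/1000-p)*100).round(2))
E
python3 - <<'E'
from h import *
from station import bot
go(530,-288,220,-5.5,bot.read_state())
E
```

```text
turn [-1.000e-03 -1.000e-03 -1.096e+00] shift cm [ 38.59 -16.11  -1.5 ]
turn [-1.000e-03  1.000e-03  2.046e+00] shift cm [ 38.59 -16.11  -1.5 ]
```

```bash
python3 -m creep '[[0,0,-0.05,1,-0.4,-0.5,1],[0,0,-0.15,4,-1.7,-1.5,1],[0,0,-0.27,8.5,-3.6,-1.5,1],[0,0,-0.41,13,-5.5,-1.5,1],[0,0,-0.55,17.5,-7.4,-1.5,1],[0,0,-0.69,22,-9.3,-1.5,1],[0,0,-0.83,26.5,-11.1,-1.5,1],[0,0,-0.96,31,-13,-1.5,1],[0,0,-1.06,35,-14.6,-1.5,1],[0,0,-1.096,37.5,-15.6,-1.5,1]]' 25
python3 - <<'E'
from station import bot
import cv2,numpy as np
c=bot.read_camera('wrist');s=bot.read_state();print(s['tool_pos'],s['eef_rot'],s['ft_force'])
np.savez('cam_w1',**c);print(c['mtx'],c['R'],c['t'],-c['R'].T@c['t']);cv2.imwrite('pics/w1.png',c['pixels'][:,:,::-1])
E
```

```text
time_s: 1.1
tool_pos: [0.5242, -0.2932, 0.2209]
eef_rot: [[0.086, 0.996, 0.001], [0.996, -0.086, 0.001], [0.001, 0.001, -1.0]]
ft_force: [-0.6, -0.9, 0.2]
opening: 0.0941
[ 0.5264753  -0.29031946  0.22083088] [[ 0.08217944  0.99661617  0.00165827]
 [ 0.99661547 -0.08218255  0.00190471]
 [ 0.00203455  0.00149613 -0.99999681]] [ 1.23485067  5.05104843 -1.33430148]
[[309.70691629   0.         319.8931259 ]
 [  0.         309.70691629 200.11766944]
 [  0.           0.           1.        ]] [[ 9.96348337e-01 -8.53761692e-02  9.49372365e-04]
 [-8.25765329e-02 -9.60730525e-01  2.64911260e-01]
 [-2.17050175e-02 -2.64022289e-01 -9.64272328e-01]] [-0.54728911 -0.27008731  0.33993739] [ 0.53036607 -0.21645553  0.39986097]
```

View pics/w1.png

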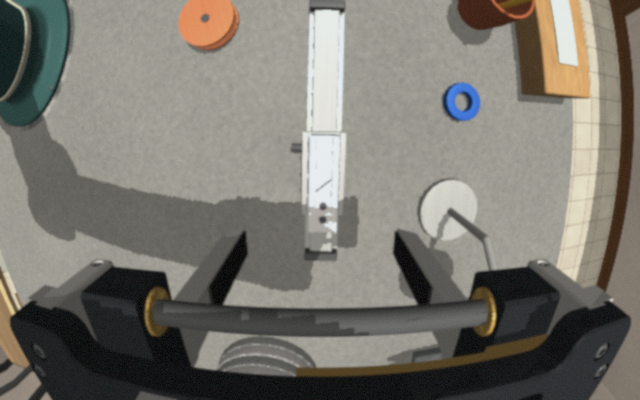

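The wrist view shows the block in the holder at about (322,185) between both open fingers, the holder cheeks at x≈304 and 345, and a clamp knob at (296,148). I'll measure the block and the cheeks from it.

```bash
cat >> h.py <<'E'
def fcloud(c):
    v,u=np.mgrid[0:400,0:640]; K=c['mtx']; x=(u-K[0,2])/K[0,0]; y=(v-K[1,2])/K[1,1]
    th=np.hypot(x,y)+1e-9; d=c['depth']; k=np.tan(th)/th
    W=(np.stack([x*k*d,y*k*d,d],-1)-c['t'])@c['R']; W[d==0]=np.nan; return W
def frays(c,uv,z):
    K=c['mtx'];q=(np.asarray(uv,float).reshape(-1,2)-K[:2,2])/K[0,0];th=np.hypot(*q.T)+1e-9
    r=np.c_[q*(np.tan(th)/th)[:,None],np.ones(len(q))]@c['R'];o=-c['R'].T@c['t']
    return o+r*((z-o[2])/r[:,2])[:,None]
def band(W,zlo,zhi,cx,cy,r):
    m=(W[...,2]>zlo)&(W[...,2]<zhi)&(np.hypot(W[...,0]-cx/1e3,W[...,1]-cy/1e3)<r/1e3)
    p=W[m];print('z[%.3f,%.3f] n=%d med z %.4f'%(zlo,zhi,len(p),np.median(p[:,2])),rect(p));return m
E
python3 - <<'E'
from h import *
from station import bot
c=dict(np.load('cam_w1.npz'));W=fcloud(c)
m=band(W,.062,.074,530,-288,80)
band(W,.036,.046,530,-288,80)
cor=[(302,132),(346,132),(350,252),(301,252)]
v,u=np.nonzero(m);print(u.min(),u.max(),v.min(),v.max());print(rect(frays(c,np.c_[u,v],.068)))
E
python3 -c "
import cv2;i=cv2.imread('pics/w1.png')[120:270,270:370];cv2.imwrite('pics/w1c.png',cv2.resize(i,None,fx=4,fy=4,interpolation=2))"
```

```text
z[0.062,0.074] n=2816 med z 0.0665 c=(528.0,-291.1) 109.7x32.7 yaw=83.3
z[0.036,0.046] n=863 med z 0.0395 c=(528.6,-283.1) 99.8x50.8 yaw=83.8
308 339 135 232
c=(528.1,-290.7) 109.5x32.7 yaw=83.3
```

View pics/w1c.png

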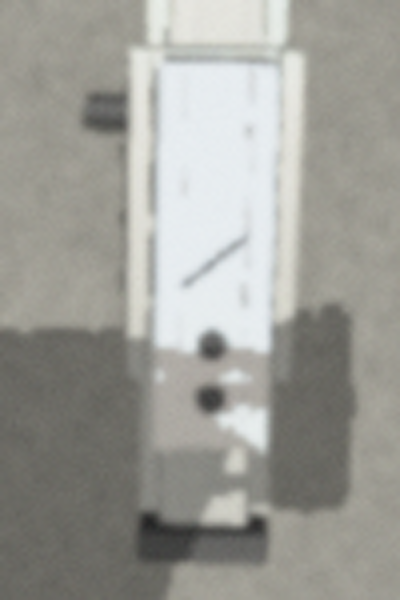

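The crop confirms the block is seated, with its marks at the far end. The block centre is about (528,-290.5) with yaw 83.5°, and the holder is at about (528.6,-283) with yaw 83.8°. Next I descend over it.

Run:
```python
from h import *
from station import bot
s=bot.read_state();print(s['tool_pos'],s['dq'].__abs__().max() if hasattr(s['dq'],'max') else s['dq'])
go(528.5,-290.3,44,-6.4,s)
```

```text
[ 0.5264753  -0.29031946  0.22083088] 0.039270199945677244
turn [ 0.001 -0.002  0.029] shift cm [-0.02  0.18 17.68]
turn [ 3.000e-03  2.000e-03 -3.112e+00] shift cm [-0.02  0.18 17.68]
```

```bash
python3 -m creep '[[0,0,0.03,0,0.2,0.5,1],[0,0,0.03,0,0.2,2,1],[0,0,0.03,0,0.2,4,1],[0,0,0.03,0,0.2,6,1],[0,0,0.03,0,0.2,8,1],[0,0,0.03,0,0.2,10,1],[0,0,0.03,0,0.2,11.5,1],[0,0,0.03,0,0.2,12,1],[0,0,0.03,0,0.2,12,1],[0,0,0.03,0,0.2,12,1]]'
python3 - <<'E'
from h import *
from station import bot
s=bot.read_state();print(s['tool_pos'],abs(np.array(s['dq'])).max())
go(528.5,-290.3,44,-6.4,s)
c=bot.read_camera('wrist');W=fcloud(c);band(W,.062,.074,528,-290,70);band(W,.036,.046,528,-283,70)
s=bot.read_state();print(s['tool_pos'])
E
```

```text
time_s: 2.15
tool_pos: [0.5242, -0.2974, 0.1011]
eef_rot: [[0.125, 0.992, 0.001], [0.992, -0.125, -0.0], [-0.0, 0.001, -1.0]]
ft_force: [1.0, -0.1, 0.4]
opening: 0.0942
[ 0.52417194 -0.2974041   0.10111344] 0.006830901212449403
turn [ 0.001  0.    -0.014] shift cm [0.76 0.34 5.71]
turn [ 1.000e-03 -1.000e-03  3.128e+00] shift cm [0.76 0.34 5.71]
z[0.062,0.074] n=6317 med z 0.0664 c=(527.8,-291.4) 111.5x32.3 yaw=83.8
z[0.036,0.046] n=1835 med z 0.0396 c=(528.4,-284.0) 99.6x51.1 yaw=83.8
[ 0.52426506 -0.29742322  0.10127795]
```

```bash
python3 -m creep '[[0,0,-0.01,0.2,0.1,0.3,1],[0,0,-0.01,0.5,0.25,1,1],[0,0,-0.01,0.67,0.33,2.2,1],[0,0,-0.01,0.67,0.33,3.4,1],[0,0,-0.01,0.67,0.33,4.6,1],[0,0,-0.01,0.67,0.33,5.3,1],[0,0,-0.01,0.67,0.33,5.65,1],[0,0,-0.01,0.67,0.33,5.65,1],[0,0,-0.01,0.67,0.33,5.65,0.6],[0,0,-0.01,0.67,0.33,5.65,0.4]]'
python3 -m creep '[[0,0,0,0,0,0,0.3],[0,0,0,0,0,0,0.2],[0,0,0,0,0,0,0.2],[0,0,0,0,0,0,0.2],[0,0,0,0,0,0,0.2],[0,0,0,0,0,0,0.2],[0,0,0,0,0,0,0.2],[0,0,0,0,0,0,0.2],[0,0,0,0,0,0,0.2],[0,0,0,0,0,0,0.2]]' 25
```

```text
time_s: 3.2
tool_pos: [0.5282, -0.2912, 0.0444]
eef_rot: [[0.116, 0.993, 0.001], [0.993, -0.116, -0.0], [-0.0, 0.001, -1.0]]
ft_force: [-0.7, 0.4, 0.3]
opening: 0.0813
time_s: 4.2
tool_pos: [0.528, -0.291, 0.0439]
eef_rot: [[0.116, 0.993, -0.0], [0.993, -0.116, 0.0], [0.0, -0.0, -1.0]]
ft_force: [-0.4, 0.3, -0.1]
opening: 0.0323
```

```bash
python3 -m creep '[[0,0,0,0,0,-0.3,0.2],[0,0,0,0,0,-1,0.2],[0,0,0,0,0,-2.5,0.2],[0,0,0,0,0,-4.5,0.2],[0,0,0,0,0,-7,0.2],[0,0,0,0,0,-9.5,0.2],[0,0,0,0,0,-12,0.2],[0,0,0,0,0,-14,0.2],[0,0,0,0,0,-15.2,0.2],[0,0,0,0,0,-15.6,0.2]]' 30
python3 - <<'E'
from h import *
from station import bot
c=bot.read_camera('wrist');s=bot.read_state();np.savez('cam_w2',**c)
W=fcloud(c);band(W,.036,.046,528,-283,75);band(W,.027,.036,528,-283,60)
print(s['tool_pos'],s['opening'],s['ft_force']);go(617,146.5,200,77,s)
E
```

```text
time_s: 5.2
tool_pos: [0.5283, -0.2912, 0.2017]
eef_rot: [[0.116, 0.993, 0.002], [0.993, -0.116, -0.001], [-0.001, 0.002, -1.0]]
ft_force: [-0.3, 0.1, -2.7]
opening: 0.0319
z[0.036,0.046] n=224 med z 0.0395 c=(532.3,-244.3) 49.8x20.2 yaw=-6.7
z[0.027,0.036] n=716 med z 0.0316 c=(522.7,-244.5) 59.1x22.5 yaw=-3.5
[ 0.52819217 -0.29111449  0.20119562] 0.031497319700693846 [ 0.35245971 -0.06966881 -1.56229283]
turn [ 1.00e-03  1.00e-03 -1.46e+00] shift cm [44.5   3.76  0.1 ]
turn [ 1.000e-03 -1.000e-03  1.682e+00] shift cm [44.5   3.76  0.1 ]
```

```bash
python3 -m creep '[[0,0,-0.02,0.5,0,0,0.2],[0,0,-0.08,2,0.2,0,0.2],[0,0,-0.16,4.5,0.4,0,0.2],[0,0,-0.25,7.5,0.6,0,0.2],[0,0,-0.34,10.5,0.9,0,0.2],[0,0,-0.43,13.5,1.1,0,0.2],[0,0,-0.52,16.5,1.4,0,0.2],[0,0,-0.61,19.5,1.6,0,0.2],[0,0,-0.68,22,1.9,0,0.2],[0,0,-0.72,23.5,2,0,0.2]]'
python3 - <<'E'
from h import *
from station import bot
s=bot.read_state();print(s['tool_pos'],s['opening']);go(617,146.5,200,77,s)
E
```

```text
time_s: 6.25
tool_pos: [0.5754, -0.0568, 0.1999]
eef_rot: [[-0.574, 0.819, -0.0], [0.819, 0.574, 0.001], [0.001, 0.0, -1.0]]
ft_force: [0.4, -0.2, -3.5]
opening: 0.0321
[ 0.57540369 -0.05679449  0.19988903] 0.03213649039923918
turn [ 0.001 -0.    -0.733] shift cm [14.27 15.07  0.  ]
turn [-1.000e-03 -1.000e-03  2.409e+00] shift cm [14.27 15.07  0.  ]
```

```bash
python3 -m creep '[[0,0,-0.04,0.5,0.5,0,0.2],[0,0,-0.13,2,2.1,0,0.2],[0,0,-0.24,4,4.2,0,0.2],[0,0,-0.35,6.3,6.6,0,0.2],[0,0,-0.46,8.6,9,0,0.2],[0,0,-0.56,10.8,11.4,0,0.2],[0,0,-0.65,12.7,13.4,0,0.2],[0,0,-0.71,13.9,14.6,0,0.2],[0,0,-0.733,14.3,15.1,0,0.2],[0,0,-0.733,14.3,15.1,0,0.2]]'
python3 - <<'E'
from h import *
from station import bot
c=bot.read_camera('wrist');s=bot.read_state();np.savez('cam_w3',**c);cv2.imwrite('pics/w3.png',c['pixels'][:,:,::-1])
W=fcloud(c);print(s['tool_pos'],s['eef_rot'],s['opening'])
for z in ((.009,.018),(.002,.008),(.20,.24)):
    try: band(W,*z,617,146.5,95)
    except Exception as e: print(e)
E
```

```text
time_s: 7.25
tool_pos: [0.6182, 0.1431, 0.1997]
eef_rot: [[-0.973, 0.232, -0.0], [0.232, 0.973, -0.0], [0.0, -0.0, -1.0]]
ft_force: [-0.0, -0.6, -3.1]
opening: 0.0316
[0.61822118 0.14227995 0.19968466] [[-9.72261881e-01  2.33894592e-01 -3.92041920e-04]
 [ 2.33894794e-01  9.72261733e-01 -5.89816662e-04]
 [ 2.43212429e-04 -6.65152821e-04 -9.99999749e-01]] 0.03198426089600947
z[0.009,0.018] n=646 med z 0.0126 c=(568.0,156.2) 56.9x34.7 yaw=76.6
z[0.002,0.008] n=774 med z 0.0047 c=(593.8,182.6) 174.2x80.2 yaw=28.2
z[0.200,0.240] n=10206 med z 0.2222 c=(607.4,145.4) 89.9x56.1 yaw=-12.7
```

View pics/w3.png

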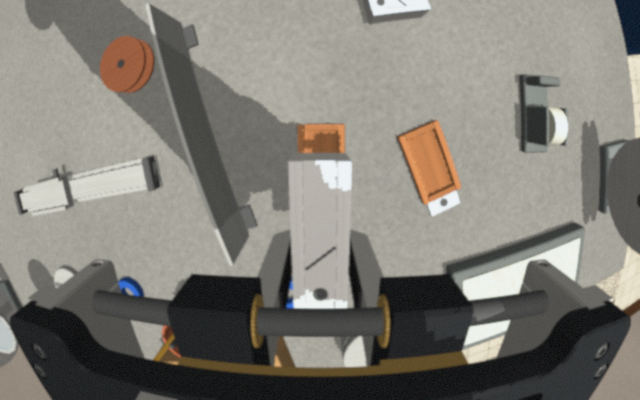

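The wrist view shows the block held square at (320,230), with the slot's −x end visible beneath it at (322,138). This gives a slot centre of about (616.4,144.8) and yaw −13.4°, so I lower toward it.

Run:
```python
from h import *
from station import bot
s=bot.read_state();go(616.5,145,45,76.6,s)
```

```text
turn [-0.001 -0.    -0.002] shift cm [ 0.23  0.23 15.47]
turn [-0.000e+00  1.000e-03  3.139e+00] shift cm [ 0.23  0.23 15.47]
```

```bash
python3 -m creep '[[0,0,0,0.1,0.1,0.4,0.2],[0,0,0,0.2,0.2,1.5,0.2],[0,0,0,0.2,0.2,3.5,0.2],[0,0,0,0.2,0.2,6,0.2],[0,0,0,0.2,0.2,8.5,0.2],[0,0,0,0.2,0.2,11,0.2],[0,0,0,0.2,0.2,13.2,0.2],[0,0,0,0.2,0.2,14.7,0.2],[0,0,0,0.2,0.2,15.4,0.2],[0,0,0,0.2,0.2,15.4,0.2]]'
python3 -m creep '[[0,0,0,0,0,0,0.2],[0,0,0,0,0,0,0.2],[0,0,0,0,0,0,0.2],[0,0,0,0,0,0,0.2],[0,0,0,0,0,0,0.2],[0,0,0,0,0,0,0.2],[0,0,0,0,0,0,0.2],[0,0,0,0,0,0,0.2],[0,0,0,0,0,0,0.2],[0,0,0,0,0,0,0.2]]'
python3 - <<'E'
from h import *
from station import bot
c=bot.read_camera('wrist');s=bot.read_state();np.savez('cam_w4',**c)
W=fcloud(c);print(s['tool_pos'],s['opening'],s['ft_force'])
d=np.array([.973,-.231]);n=np.array([.231,.973]);o=np.array([.6164,.1448])
for z in ((.009,.018),(.055,.08)):
    m=band(W,*z,617,146.5,85);p=W[m][:,:2]-o;a=p@d*1000;l=p@n*1000
    k=abs(l)<40;print('along',a[k].min(),a[k].max(),'lat',np.percentile(l[k],[0,1,50,99,100]))
for nme in('scene','side'):
    c=bot.read_camera(nme);i=c['pixels'][:,:,::-1]
    x,y,w,h=(315,170,100,90) if nme=='scene' else (220,170,110,100)
    cv2.imwrite(f'pics/{nme}4.png',cv2.resize(i[y:y+h,x:x+w],(400,360),interpolation=2))
cv2.imwrite('pics/c4.png',np.hstack([cv2.imread('pics/scene4.png'),cv2.imread('pics/side4.png')]))
go(616.5,145,17,76.6,s)
E
```

```text
time_s: 8.3
tool_pos: [0.6163, 0.1458, 0.0453]
eef_rot: [[-0.973, 0.232, -0.001], [0.232, 0.973, -0.0], [0.001, -0.0, -1.0]]
ft_force: [-0.2, -0.2, -2.2]
opening: 0.0319
time_s: 9.3
tool_pos: [0.6166, 0.146, 0.0459]
eef_rot: [[-0.973, 0.232, -0.0], [0.232, 0.973, 0.0], [0.0, -0.0, -1.0]]
ft_force: [0.9, 0.2, -2.2]
opening: 0.0319
[0.61660388 0.14596603 0.04593522] 0.03177062178905084 [-0.0772717  -0.14981017 -3.46905984]
z[0.009,0.018] n=2662 med z 0.0126 c=(615.7,145.0) 133.5x56.3 yaw=-12.7
along -67.43699610129225 65.7056924451927 lat [-28.81488718 -28.17437949  -6.43978209  27.54311285  28.12431071]
z[0.055,0.080] n=9707 med z 0.0684 c=(605.9,148.4) 90.0x56.3 yaw=-13.4
along -56.01794839434695 33.93950158924189 lat [-27.08842843 -23.84202105   0.99366085  25.64609998  29.1722071 ]
turn [ 0. -0.  0.] shift cm [-0.01 -0.1   2.89]
turn [ 0.     0.    -3.141] shift cm [-0.01 -0.1   2.89]
```

View pics/c4.png

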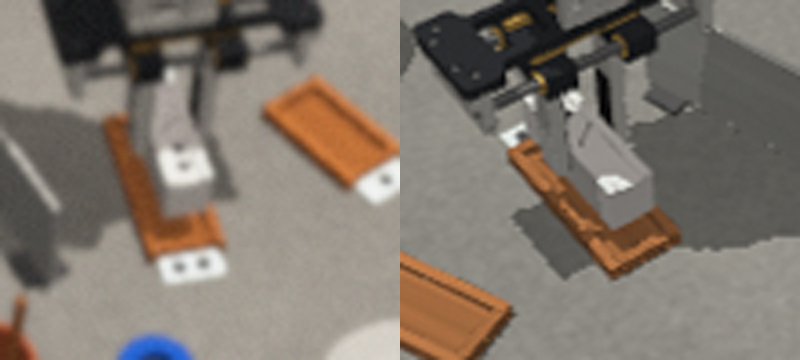

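The crops show the block directly above slot_long with its rims clear on both sides. The wrist measurement says it is 1.2 mm too far toward +lateral, so I correct that and lower.

```bash
python3 -m creep '[[0,0,0,0,-0.12,0.2,0.2],[0,0,0,0,-0.12,0.5,0.2],[0,0,0,0,-0.12,0.9,0.2],[0,0,0,0,-0.12,1.3,0.2],[0,0,0,0,-0.12,1.7,0.2],[0,0,0,0,-0.12,2,0.2],[0,0,0,0,-0.12,2.3,0.2],[0,0,0,0,-0.12,2.5,0.2],[0,0,0,0,-0.12,2.65,0.2],[0,0,0,0,-0.12,2.75,0.2]]'
python3 -m creep '[[0,0,0,0,0,0.03,0.2],[0,0,0,0,0,0.06,0.2],[0,0,0,0,0,0.1,0.2],[0,0,0,0,0,0.1,0.2],[0,0,0,0,0,0.1,0.2],[0,0,0,0,0,0.1,0.2],[0,0,0,0,0,0.1,0.2],[0,0,0,0,0,0.1,0.2],[0,0,0,0,0,0.1,0.2],[0,0,0,0,0,0.1,0.2]]'
```

```text
time_s: 10.45
tool_pos: [0.6163, 0.1448, 0.0184]
eef_rot: [[-0.973, 0.232, -0.0], [0.232, 0.973, 0.0], [0.0, 0.0, -1.0]]
ft_force: [0.4, 0.2, -2.0]
opening: 0.0314
time_s: 11.45
tool_pos: [0.6163, 0.1448, 0.0175]
eef_rot: [[-0.973, 0.232, -0.0], [0.232, 0.973, 0.0], [0.0, -0.0, -1.0]]
ft_force: [-0.9, 0.1, -2.1]
opening: 0.0318
```

Force still reads about −2 N, so the block is not fully seated yet. I lower in small steps.

```bash
python3 -m creep '[[0,0,0,0,0,0.02,0.2],[0,0,0,0,0,0.04,0.2],[0,0,0,0,0,0.06,0.2],[0,0,0,0,0,0.08,0.2],[0,0,0,0,0,0.08,0.2],[0,0,0,0,0,0.08,0.2],[0,0,0,0,0,0.08,0.2],[0,0,0,0,0,0.08,0.2],[0,0,0,0,0,0.08,0.2],[0,0,0,0,0,0.08,0.2]]'
```

```text
time_s: 12.45
tool_pos: [0.6163, 0.1448, 0.0169]
eef_rot: [[-0.973, 0.232, 0.0], [0.232, 0.973, -0.0], [-0.0, -0.0, -1.0]]
ft_force: [-3.0, -0.6, 5.9]
opening: 0.0319
```

Contact is made: +6 N and the TCP at the height expected for seating. I release and rise straight up.

```bash
python3 -m creep '[[0,0,0,0,0,0,0.36],[0,0,0,0,0,0,0.4],[0,0,0,0,0,0,0.5],[0,0,0,0,0,0,0.6],[0,0,0,0,0,0,0.6],[0,0,0,0,0,-0.5,0.6],[0,0,0,0,0,-1.5,0.6],[0,0,0,0,0,-3,0.6],[0,0,0,0,0,-5.5,0.6],[0,0,0,0,0,-8.5,0.6]]'
python3 -m creep '[[0,0,0,0,0,-3,0.6],[0,0,0,0,0,-5,0.7],[0,0,0,0,0,-6.5,0.9],[0,0,0,0,0,-7,1],[0,0,0,0,0,-7,1],[0,0,0,0,0,-7,1],[0,0,0,0,0,-7,1],[0,0,0,0,0,-7,1],[0,0,0,0,0,-7,1],[0,0,0,0,0,-7,1]]'
python3 - <<'E'
from h import *
from station import bot
c=bot.read_camera('wrist');s=bot.read_state();np.savez('cam_w5',**c);cv2.imwrite('pics/w5.png',c['pixels'][:,:,::-1])
W=fcloud(c);print(s['tool_pos'],s['opening'])
m=band(W,.009,.018,616,145,85);band(W,.03,.05,616,145,85);p=W[m&(abs(W[...,2]-.0405)<.01)]
q=W[(abs(W[...,0]-.616)<.08)&(abs(W[...,1]-.145)<.05)&(W[...,2]>.034)&(W[...,2]<.05)]
A=np.c_[q[:,:2]-q[:,:2].mean(0),np.ones(len(q))];print('plane',np.linalg.lstsq(A,q[:,2],rcond=None)[0])
band(W,.03,.043,427,282,60);go(427,282,150,0,s)
E
```

```text
time_s: 13.45
tool_pos: [0.616, 0.1448, 0.1032]
eef_rot: [[-0.973, 0.231, -0.001], [0.231, 0.973, 0.0], [0.001, -0.0, -1.0]]
ft_force: [-0.7, 1.2, 0.1]
opening: 0.0566
time_s: 14.45
tool_pos: [0.6162, 0.1448, 0.1714]
eef_rot: [[-0.973, 0.232, -0.0], [0.232, 0.973, 0.0], [0.0, -0.0, -1.0]]
ft_force: [0.2, 0.1, -0.4]
opening: 0.0938
[0.61628665 0.14482574 0.1714825 ] 0.0937009678284434
z[0.009,0.018] n=1976 med z 0.0126 c=(616.4,144.9) 133.9x56.5 yaw=-12.9
z[0.030,0.050] n=3151 med z 0.0395 c=(615.7,144.8) 110.6x31.7 yaw=-13.2
plane [-8.57769787e-05  2.38806705e-03  3.95867745e-02]
z[0.030,0.043] n=488 med z 0.0353 c=(439.2,280.6) 71.1x12.6 yaw=82.5
turn [-0.    -0.     1.337] shift cm [21.59  8.96  2.16]
turn [ 0.    -0.    -1.805] shift cm [21.59  8.96  2.16]
```

View pics/w5.png

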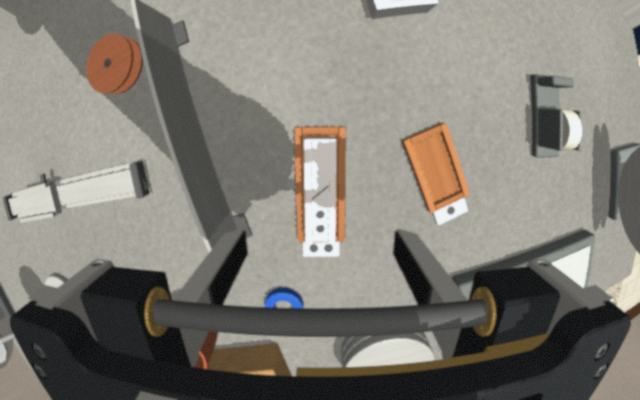

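The long block is flat and centred in its slot: block (615.7,144.8), slot (616.4,144.9), tilt under 0.15°. Next is the short block.

```bash
python3 -m creep '[[0,0,0.05,0.5,0.2,-0.3,1],[0,0,0.15,2,0.9,-1,1],[0,0,0.29,4.5,1.9,-2,1],[0,0,0.43,7.5,3.1,-3,1],[0,0,0.57,10.5,4.4,-3,1],[0,0,0.71,13.5,5.6,-3,1],[0,0,0.85,16.5,6.9,-3,1],[0,0,0.99,19,7.9,-3,1],[0,0,1.13,21,8.7,-3,1],[0,0,1.25,21.6,9,-3,1]]'
python3 -m creep '[[0,0,0.08,0,0,0,1],[0,0,0.08,0,0,0,1],[0,0,0.08,0,0,0,1],[0,0,0.08,0,0,0,1],[0,0,0.08,0,0,0,1],[0,0,0.08,0,0,0,1],[0,0,0.08,0,0,0,1],[0,0,0.08,0,0,0,1],[0,0,0.08,0,0,0,1],[0,0,0.08,0,0,0,1]]'
python3 - <<'E'
from h import *
from station import bot
c=bot.read_camera('wrist');s=bot.read_state();np.savez('cam_w6',**c);cv2.imwrite('pics/w6.png',c['pixels'][:,:,::-1])
W=fcloud(c);print(s['tool_pos'],s['opening'])
m=band(W,.028,.043,427,282,45)
n,_,st,_=cv2.connectedComponentsWithStats(((W[...,2]>.028)&(W[...,2]<.045)).astype(np.uint8))
for i in range(1,n):
    if st[i,4]>150:
        k=_ is None
n,l,st,_=cv2.connectedComponentsWithStats(((W[...,2]>.028)&(W[...,2]<.045)).astype(np.uint8))
for i in range(1,n):
    if st[i,4]>150: print(st[i],rect(W[l==i]),c['pixels'][l==i].mean(0).astype(int))
E
```

```text
time_s: 15.5
tool_pos: [0.4252, 0.2839, 0.202]
eef_rot: [[-0.084, 0.996, 0.0], [0.996, 0.084, 0.0], [0.0, 0.0, -1.0]]
ft_force: [0.3, -0.9, 0.1]
opening: 0.0939
time_s: 16.5
tool_pos: [0.4271, 0.2824, 0.2017]
eef_rot: [[-0.007, 1.0, -0.0], [1.0, 0.007, 0.0], [0.0, -0.0, -1.0]]
ft_force: [-0.6, -0.1, 0.1]
opening: 0.094
[0.42704116 0.28238842 0.20165265] 0.09383898857434025
z[0.028,0.043] n=1688 med z 0.0345 c=(425.6,281.4) 69.6x31.9 yaw=89.9
[  0   0  28  24 468] c=(-124.5,606.1) 123.4x43.2 yaw=-20.1 [42 44 43]
[ 561   13   65  174 8974] c=(858.2,419.9) 258.7x161.3 yaw=89.9 [202 206 198]
[416  15  12  34 162] c=(539.4,465.3) 39.9x10.6 yaw=-83.5 [56 59 56]
[448  24  40  43 265] c=(592.1,447.4) 62.6x32.1 yaw=-48.0 [65 65 61]
[ 221   93   66   47 1726] c=(350.8,361.4) 71.2x33.1 yaw=18.3 [220 225  99]
[ 305  155   29   60 1688] c=(425.6,281.4) 69.6x31.9 yaw=89.9 [211 215 216]
[ 243  211   32   59 1127] c=(345.4,210.9) 71.6x33.4 yaw=71.5 [ 85  46 102]
[559 213  44  60 495] c=(843.7,207.5) 120.1x42.2 yaw=53.8 [92 92 88]
[445 270  29  28 396] c=(619.1,144.9) 49.9x32.4 yaw=-12.7 [188 192 189]
[ 281  343  159   20 1177] c=(491.7,24.7) 243.0x4.7 yaw=3.3 [88 88 84]
```

View pics/w6.png

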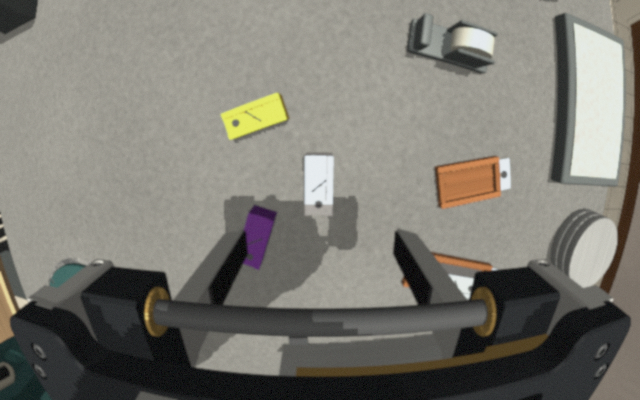

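The view shows the white short block at (319,180), measured at (425.6,281.4) with yaw 90°. The purple look-alike at (260,237) ends about 24 mm short of the finger path, and yellow is further away. I use a narrower opening and descend.

```bash
python3 -m creep '[[0,0,0.01,-0.05,-0.1,0.5,0.8],[0,0,0.01,-0.1,-0.14,2,0.75],[0,0,0.01,-0.1,-0.14,4.5,0.75],[0,0,0.01,-0.1,-0.14,7.5,0.75],[0,0,0.01,-0.1,-0.14,10.5,0.75],[0,0,0.01,-0.1,-0.14,13,0.75],[0,0,0.01,-0.1,-0.14,15,0.75],[0,0,0.01,-0.1,-0.14,16.2,0.75],[0,0,0.01,-0.1,-0.14,16.6,0.75],[0,0,0.01,-0.1,-0.14,16.6,0.75]]'
python3 -m creep '[[0,0,0,0,0,0.3,0.75],[0,0,0,0,0,0.8,0.75],[0,0,0,0,0,1.4,0.75],[0,0,0,0,0,2,0.75],[0,0,0,0,0,2.35,0.75],[0,0,0,0,0,2.45,0.75],[0,0,0,0,0,2.45,0.75],[0,0,0,0,0,2.45,0.6],[0,0,0,0,0,2.45,0.45],[0,0,0,0,0,2.45,0.3]]' 25
python3 -m creep '[[0,0,0,0,0,0,0.2],[0,0,0,0,0,0,0.2],[0,0,0,0,0,0,0.2],[0,0,0,0,0,0,0.2],[0,0,0,0,0,0,0.2],[0,0,0,0,0,0,0.2],[0,0,0,0,0,0,0.2],[0,0,0,0,0,0,0.2],[0,0,0,0,0,0,0.2],[0,0,0,0,0,0,0.2]]' 25
```

```text
time_s: 17.55
tool_pos: [0.4256, 0.2815, 0.0357]
eef_rot: [[0.003, 1.0, -0.0], [1.0, -0.003, -0.0], [-0.0, -0.0, -1.0]]
ft_force: [0.5, 0.2, 0.6]
opening: 0.0705
time_s: 18.55
tool_pos: [0.4257, 0.2814, 0.0113]
eef_rot: [[0.003, 1.0, 0.0], [1.0, -0.003, 0.0], [0.0, 0.0, -1.0]]
ft_force: [-0.3, -0.3, -0.3]
opening: 0.05
time_s: 19.55
tool_pos: [0.4257, 0.2814, 0.0112]
eef_rot: [[0.003, 1.0, -0.0], [1.0, -0.003, 0.0], [0.0, -0.0, -1.0]]
ft_force: [-1.7, -0.8, 3.9]
opening: 0.0317
```

```bash
python3 -m creep '[[0,0,0,0,0,-0.3,0.2],[0,0,0,0,0,-1,0.2],[0,0,0,0,0,-2.5,0.2],[0,0,0,0,0,-5,0.2],[0,0,0,0,0,-8,0.2],[0,0,0,0,0,-11,0.2],[0,0,0,0,0,-14,0.2],[0,0,0,0,0,-17,0.2],[0,0,0,0,0,-18.6,0.2],[0,0,0,0,0,-19,0.2]]' 30
python3 - <<'E'
from h import *
from station import bot
for n in ('scene','side'):
    c=bot.read_camera(n);W=cloud(c)
    for z in ((.035,.047),(.028,.035)): m=band(W,*z,529,-283,66)
s=bot.read_state();print(s['tool_pos'],s['opening'],s['ft_force'])
go(528.5,-283.5,200,-6.2,s)
E
```

```text
time_s: 20.55
tool_pos: [0.4261, 0.2819, 0.2038]
eef_rot: [[0.003, 1.0, 0.003], [1.0, -0.003, 0.001], [0.001, 0.003, -1.0]]
ft_force: [0.7, 0.0, -2.8]
opening: 0.0316
z[0.035,0.047] n=283 med z 0.0395 c=(529.2,-282.3) 99.2x55.2 yaw=83.9
z[0.028,0.035] n=386 med z 0.0328 c=(524.7,-281.3) 99.8x65.2 yaw=84.9
z[0.035,0.047] n=123 med z 0.0388 c=(532.2,-279.9) 101.0x53.5 yaw=85.0
z[0.028,0.035] n=303 med z 0.0312 c=(524.7,-279.0) 101.8x63.8 yaw=81.4
[0.42566841 0.28131973 0.20178235] 0.032044899733687904 [-0.14639615  0.35853819 -2.65270897]
turn [ 0.001 -0.     0.105] shift cm [-56.45  10.45   0.17]
turn [ 0.000e+00  1.000e-03 -3.036e+00] shift cm [-56.45  10.45   0.17]
```

The holder estimates agree at about (528.6,-283.3) with yaw 84°. I carry the block over the fence at an underside height of about 0.19 m.

```bash
python3 -m creep '[[0,0,0,-0.5,0.1,0,0.2],[0,0,0.01,-2,0.4,0,0.2],[0,0,0.02,-4.5,0.8,0,0.2],[0,0,0.03,-8,1.5,0,0.2],[0,0,0.04,-11.5,2.1,0,0.2],[0,0,0.05,-15,2.8,0,0.2],[0,0,0.05,-18.5,3.4,0,0.2],[0,0,0.06,-22,4.1,0,0.2],[0,0,0.06,-25,4.6,0,0.2],[0,0,0.06,-27,5,0,0.2]]'
python3 - <<'E'
from h import *
from station import bot
s=bot.read_state();print(s['tool_pos'],s['opening'],s['ft_force'])
go(528.5,-283.3,200,-6.2,s)
E
```

```text
time_s: 21.65
tool_pos: [0.4742, 0.0077, 0.2004]
eef_rot: [[0.066, 0.998, -0.001], [0.998, -0.066, -0.0], [-0.0, -0.001, -1.0]]
ft_force: [-0.4, 0.7, -2.1]
opening: 0.0317
[0.47422803 0.00774377 0.20043205] 0.031708083422201445 [-0.43914046  0.6631617  -2.12381073]
turn [-0.001  0.     0.042] shift cm [-28.68   7.34   0.04]
turn [-1.0e-03 -2.0e-03 -3.1e+00] shift cm [-28.68   7.34   0.04]
```

```bash
python3 -m creep '[[0,0,0.01,-0.7,0.2,0,0.2],[0,0,0.02,-3,0.8,0,0.2],[0,0,0.03,-6.5,1.7,0,0.2],[0,0,0.04,-10.5,2.7,0,0.2],[0,0,0.04,-14.5,3.7,0,0.2],[0,0,0.04,-18.5,4.7,0,0.2],[0,0,0.04,-22.5,5.7,0,0.2],[0,0,0.04,-25.5,6.5,0,0.2],[0,0,0.04,-27.8,7.1,0,0.2],[0,0,0.04,-28.6,7.3,0,0.2]]'
python3 -m creep '[[0,0,0,0,0,0.3,0.2],[0,0,0,0,0,1,0.2],[0,0,0,0,0,2,0.2],[0,0,0,0,0,3.5,0.2],[0,0,0,0,0,5,0.2],[0,0,0,0,0,6,0.2],[0,0,0,0,0,6.5,0.2],[0,0,0,0,0,6.5,0.2],[0,0,0,0,0,6.5,0.2],[0,0,0,0,0,6.5,0.2]]'
python3 - <<'E'
from h import *
from station import bot
c=bot.read_camera('wrist');s=bot.read_state();np.savez('cam_w7',**c)
W=fcloud(c);print(s['tool_pos'],s['opening'],s['ft_force'])
band(W,.036,.046,528.6,-283.3,70);band(W,.145,.17,528.6,-283.3,60)
go(528.6,-283.4,61.2,-6.1,s)
E
```

```text
time_s: 22.65
tool_pos: [0.529, -0.2811, 0.2002]
eef_rot: [[0.106, 0.994, -0.001], [0.994, -0.106, 0.0], [0.0, -0.001, -1.0]]
ft_force: [-1.2, 0.2, -2.2]
opening: 0.0318
time_s: 23.65
tool_pos: [0.53, -0.2789, 0.1367]
eef_rot: [[0.103, 0.995, 0.001], [0.995, -0.103, -0.0], [-0.0, 0.001, -1.0]]
ft_force: [0.4, 0.1, -2.6]
opening: 0.0316
[ 0.52997078 -0.27896643  0.13669657] 0.03152641023058339 [ 0.1404866   0.34301827 -1.75188307]
z[0.036,0.046] n=458 med z 0.0397 c=(531.8,-250.4) 50.5x34.2 yaw=-6.2
z[0.145,0.170] n=7508 med z 0.1597 c=(529.8,-278.2) 69.6x56.1 yaw=83.1
turn [0.001 0.    0.003] shift cm [-0.45 -0.1   7.55]
turn [-0.000e+00  1.000e-03 -3.138e+00] shift cm [-0.45 -0.1   7.55]
```

```bash
python3 -m creep '[[0,0,0,-0.2,-0.1,0.3,0.2],[0,0,0,-0.5,-0.13,1,0.2],[0,0,0,-0.5,-0.13,2,0.2],[0,0,0,-0.5,-0.13,3.2,0.2],[0,0,0,-0.5,-0.13,4.4,0.2],[0,0,0,-0.5,-0.13,5.5,0.2],[0,0,0,-0.5,-0.13,6.4,0.2],[0,0,0,-0.5,-0.13,7.1,0.2],[0,0,0,-0.5,-0.13,7.45,0.2],[0,0,0,-0.5,-0.13,7.55,0.2]]'
python3 -m creep '[[0,0,0,0,0,0,0.2],[0,0,0,0,0,0,0.2],[0,0,0,0,0,0,0.2],[0,0,0,0,0,0,0.2],[0,0,0,0,0,0,0.2],[0,0,0,0,0,0,0.2],[0,0,0,0,0,0,0.2],[0,0,0,0,0,0,0.2],[0,0,0,0,0,0,0.2],[0,0,0,0,0,0,0.2]]'
python3 - <<'E'
from h import *
from station import bot
c=bot.read_camera('wrist');s=bot.read_state();np.savez('cam_w8',**c)
W=fcloud(c);print(s['time_s'],s['tool_pos'],s['eef_rot'],s['opening'],s['ft_force'])
d=np.array([.108,.994]);n=np.array([.994,-.108]);o=np.array([.5284,-.2833])
for z in ((.036,.044),(.07,.1)):
    m=band(W,*z,528.6,-283.3,62);p=W[m][:,:2]-o;a=p@d*1e3;l=p@n*1e3;k=abs(l)<30
    print('along',np.percentile(a[k],[0,1,99,100]),'lat',np.percentile(l[k],[0,1,99,100]))
    w=W[m][(abs(l)<15)];A=np.c_[(w[:,:2]-o)@np.c_[d,n],np.ones(len(w))];print('plane',np.linalg.lstsq(A,w[:,2],rcond=None)[0])
cv2.imwrite('pics/w8.png',c['pixels'][:,:,::-1])
for nme,(x,y,w,h) in dict(scene=(140,180,120,100),side=(340,90,100,90)).items():
    i=bot.read_camera(nme)['pixels'][:,:,::-1];cv2.imwrite(f'pics/{nme}8.png',cv2.resize(i[y:y+h,x:x+w],(400,360),interpolation=2))
cv2.imwrite('pics/c8.png',np.hstack([cv2.imread('pics/scene8.png'),cv2.imread('pics/side8.png')]))
E
```

```text
time_s: 24.7
tool_pos: [0.5279, -0.2836, 0.0603]
eef_rot: [[0.103, 0.995, -0.0], [0.995, -0.103, 0.0], [0.0, -0.0, -1.0]]
ft_force: [-0.6, -0.2, -1.2]
opening: 0.0318
time_s: 25.7
tool_pos: [0.5279, -0.2836, 0.0606]
eef_rot: [[0.103, 0.995, -0.0], [0.995, -0.103, 0.0], [0.0, -0.0, -1.0]]
ft_force: [0.4, -0.6, -2.2]
opening: 0.0319
25.75 [ 0.52788489 -0.28363708  0.06062192] [[ 1.02834383e-01  9.94698490e-01 -5.78136500e-05]
 [ 9.94698490e-01 -1.02834379e-01  6.06865459e-05]
 [ 5.44195847e-05 -6.37478138e-05 -9.99999996e-01]] 0.03209694036517119 [ 0.48949976 -0.22121463 -1.73758455]
z[0.036,0.044] n=1194 med z 0.0396 c=(528.4,-283.7) 101.0x50.1 yaw=84.0
along [-50.98180768 -48.44206737  49.79624913  50.03231007] lat [-25.11393869 -24.87162759  24.86199038  25.05039849]
plane [0. 0. 0.]
z[0.070,0.100] n=7754 med z 0.0838 c=(527.5,-283.0) 69.7x56.2 yaw=84.1
along [-34.62419717 -32.40579092  34.65854069  35.06297739] lat [-29.06207053 -26.67057305  25.03181819  27.14231088]
plane [-0.02758342  0.02278333  0.08362981]
```

View pics/c8.png

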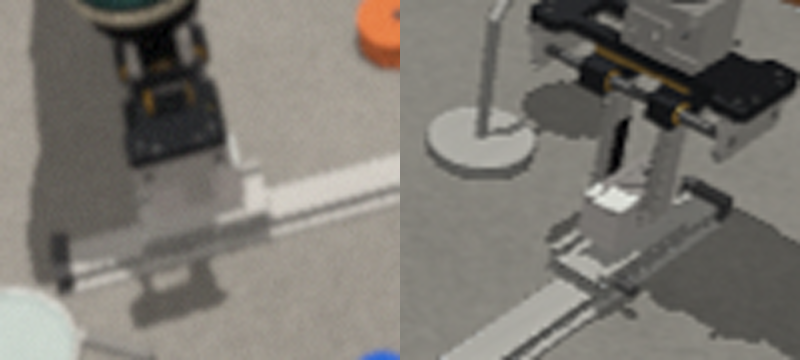

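View pics/w8.png

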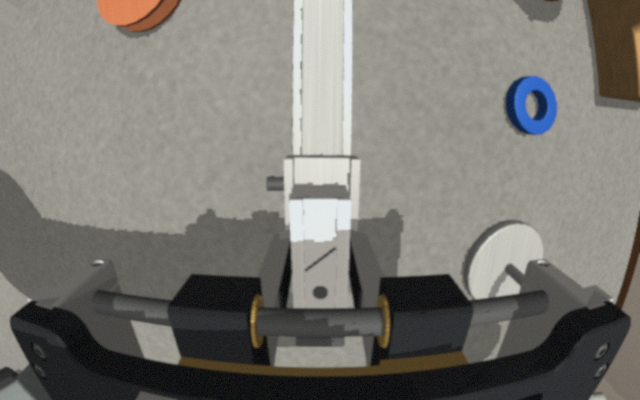

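The pictures show the short block held above the holder at (320,250) with clear space below it, lined up with the cheeks. I make a small correction of 0.6 mm up and 0.5 mm lateral, then check the level using only the bare top face.

```bash
python3 -m creep '[[0,0,0,0,0.05,-0.06,0.2],[0,0,0,0,0.05,-0.06,0.2],[0,0,0,0,0.05,-0.06,0.2],[0,0,0,0,0.05,-0.06,0.2],[0,0,0,0,0.05,-0.06,0.2],[0,0,0,0,0.05,-0.06,0.2],[0,0,0,0,0.05,-0.06,0.2],[0,0,0,0,0.05,-0.06,0.2],[0,0,0,0,0.05,-0.06,0.2],[0,0,0,0,0.05,-0.06,0.2]]'
python3 - <<'E'
from h import *
from station import bot
c=bot.read_camera('wrist');s=bot.read_state();W=fcloud(c)
print(s['time_s'],s['tool_pos'],s['ft_force'],abs(np.array(s['dq'])).max())
d=np.array([.104,.9946]);n=np.array([.9946,-.104]);o=np.array([.5284,-.2835])
p=(W[...,:2]-o)@np.c_[d,n]*1e3;z=W[...,2]
m=(abs(p[...,1])<13)&(p[...,0]>-30)&(p[...,0]<33)&(z>.078)&(z<.090)
for a in range(-30,33,9):
    for l in (-13,0):
        k=m&(p[...,0]>=a)&(p[...,0]<a+9)&(p[...,1]>=l)&(p[...,1]<l+13)
        if k.sum()>20: print(a,l,k.sum(),np.median(z[k]).round(4))
k=(z>.072)&(z<.09)&(p[...,0]>12)&(p[...,0]<40)&(abs(p[...,1])<25);q=p[k];print('block far part',rect(np.c_[q[:,1],q[:,0]]/1e3),'lat',np.percentile(q[:,1],[1,99]),'end',np.percentile(q[:,0],99.5))
for nme in('scene','side'):
    W=cloud(bot.read_camera(nme));W0=cloud(dict(np.load(f'cam_{nme}.npz')))
    for t,(x,y,r,a,b) in dict(hub=(397,-57,60,.015,.04),cup=(785,-72,60,.05,.17),core=(700,-280,0,0,0)).items():
        if r:
            for w in (W0,W):
                k=(np.hypot(w[...,0]-x/1e3,w[...,1]-y/1e3)<r/1e3)&(w[...,2]>a)&(w[...,2]<b);print(nme,t,k.sum(),w[k].mean(0).round(4))
E
```

```text
time_s: 26.85
tool_pos: [0.5284, -0.2837, 0.0612]
eef_rot: [[0.103, 0.995, -0.0], [0.995, -0.103, 0.0], [0.0, -0.0, -1.0]]
ft_force: [0.1, -0.6, -2.6]
opening: 0.0316
26.9 [ 0.52834924 -0.28367482  0.06120499] [-0.3110142   0.53488075 -2.08696858] 0.002194005336285286
-30 -13 267 0.084
-30 0 273 0.0841
-21 -13 312 0.084
-21 0 291 0.084
-12 -13 310 0.0841
-12 0 315 0.0841
-3 -13 345 0.084
-3 0 339 0.0841
6 -13 366 0.0839
6 0 362 0.0841
15 -13 380 0.0839
15 0 371 0.084
24 -13 406 0.084
24 0 411 0.0842
block far part c=(-0.3,23.6) 32.5x23.2 yaw=0.1 lat [-16.09524692  15.39371054] end 35.048827626478044
scene hub 378 [ 0.4012 -0.069   0.029 ]
scene hub 377 [ 0.401  -0.0689  0.0289]
scene cup 922 [ 0.775  -0.0685  0.0822]
scene cup 921 [ 0.7749 -0.0686  0.0821]
side hub 522 [ 0.4004 -0.067   0.0272]
side hub 521 [ 0.4004 -0.067   0.0272]
side cup 728 [ 0.7659 -0.0593  0.0826]
side cup 726 [ 0.7662 -0.0592  0.0829]
```

```bash
python3 -c "
from station import bot
print(bot.job_done(), bot.read_state()['time_s'])"
```

```text
the job is handed in; nothing more can be done
the job is handed in; nothing more can be done
```

The job is handed in at about 27 s of the 64 s allowed; no verdict was reported.

**Long block:** I lifted it out of the holder, carried it over the fence and lowered it into the two-mark slot until the wrist force showed contact, about 8 N. Then I let go. The wrist camera put the block at (615.7, 144.8) mm and the slot at (616.4, 144.9) mm. Their directions agreed to 0.3° and the block was tilted less than 0.2°.

**Short block:** I carried it over the fence with about 100 mm to spare, and it is held above the holder.

| Last check | Reading |
|---|---|
| Offset across the holder | about 0.3 mm |
| Offset along the holder | within 0.5 mm |
| Alignment with the holder | within about 0.2° |
| Top face | level to within 0.3 mm over the block |
| Underside above the cheek tops | about 10 mm, from the gripper height |
| Wrist force | only the block's weight, so nothing touched |

**Doubts:**
- **Tilt reading:** a first plane fit suggested about 2° of tilt. It probably included the fingers; on the bare top face alone the block read level.
- **Depth bias:** camera depth reads 0.5–1.5 mm low, which I allowed for, so the 10 mm gap is good to about 1 mm.
- **Other objects:** I checked that the hub and pencil cup had not moved. I did not measure the cores, magnifier and dispenser again, but no unexpected contact force was seen.

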